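# Unlatch an ATR clamp bridge and hold it up off its ball stud

### The job

Open the clamp on the ATR sampling accessory: pull the black tab on the free end of its clamp bridge sideways, away from the bridge, against its spring until the ball stud is released, and with the latch still pulled lift the bridge off the ball by that tab. Finish while still gripping the tab, holding the bridge steady at about 40 degrees above level so that the crystal under it can be reached. Leave the sample disc where it lies on the crystal and everything else on the bench undisturbed.

Things in the scene. Friction and masses are not known exactly. Their poses are not given: they have to be found in the camera images.
- atr: ATR sampling accessory, heavy, fixed on the bench: base plate 190 (x) by 130 (y), 12 thick, black optics housing, steel top plate at height 82, and over it the clamp bridge, a bar 30 wide. Origin at the centre of its underside, z up. Its x runs along the bridge from hinge to free end; its +y is the sideways direction in which the latch is pulled
- head_top (a point): centre of the top of the bridge's socket head, a block 44 (x) by 40 (y) at the free end over the ball; closed it is at x = 65, y = 0, height 128 of the accessory. On the accessory only tab and knob stand higher
- knob_top (a point): top of the black torque knob, 36 diameter, that stands on the middle of the bridge and rises with it; already backed off, need not be turned. Closed it is at x = 0, y = 0, height 165 of the accessory
- bridge (a joint): hinge of the clamp bridge, rad: 0 closed and seated on the ball, grows as the free end rises, stop at 1.75. Turns freely about the line through hinge along the accessory's y and falls shut by its own weight (0.45 to 0.7 kg; lifting takes 2 to 5 N at the tab)
- latch (a joint): spring slide of the latch in the bridge's head, m: 0 home, where its steel fork sits under the ball and the bridge cannot rise; grows as it is pulled along the accessory's +y (away from the head), stop at 0.018. The ball is free from 0.013 on. The spring takes about 7 N to start and 14 N at the stop and returns the slide when let go
- tab: black ribbed pull tab of the latch, an upright block 26 (along the accessory's x) by 10 thick (along y) by 36 high, beside the bridge's head. Origin at the centre of its underside; axes parallel to the accessory's while the bridge is closed; closed, the underside is at height 124 and the top at 160. Moves with slide and bridge
- tab_grip (a point): middle of the tab's grip, 22 above its underside; closed and home it is 65 along x, 32 along y and 146 up from the accessory's origin; from the hinge line it is 130 along the bridge and 33 above
- hinge (a point): middle of the bridge's hinge line, which is parallel to the accessory's y; 65 behind (-x of) the accessory's origin, 113 up
- ball (a point): centre of the fixed steel ball stud, 16 diameter, at height 110 under the bridge's head (hidden while it is closed)
- crystal (a point): centre of the crystal in its puck on the top plate, under the middle of the bridge, height 85
- sample: off-white sample disc, 20 diameter, 4 thick, lying on the crystal under the bridge with 5 free above it; origin at the centre of its underside
- tweezers: pointed steel tweezers, 120 long, 8 high, lying flat; origin under the middle
- wash_bottle: whitish plastic wash bottle, 62 diameter, 185 high with its bent spout; origin at the centre of its underside
- pellet_die: turned steel pellet die, 52 diameter foot, 72 high; origin at the centre of its underside
- vial0: clear glass vial, 25 diameter, 46 high; origin at the centre of its underside
- vial1: amber glass vial, 25 diameter, 46 high; origin at the centre of its underside
- mortar: white mortar bowl, 84 diameter, 45 high; origin at the centre of its underside
- wipes: carton of paper wipes, 115 x 215 x 70 high; origin at the centre of its underside

How it is judged (in metres and radians):
On the way, in this order (a step that is already met when the one before it is completed fails the run):
1. the latch is pulled far enough to free the ball while the bridge is still seated (value of joint latch above 0.012 m and value of joint bridge below 0.05 rad), for 0.1 s.
2. the fingers lift the bridge off the ball by the tab (value of joint bridge above 0.2 rad and contact force between the fingers and tab above 0.5 N), for 0.1 s.
At the end, for the whole second after the job is handed in: the bridge is held still (under 0.05 rad/s) between 0.5 and 0.95 rad (29 to 54 degrees) above closed, with the fingers gripping the tab with more than 1 N, and the sample disc is within 6 mm of where it belongs, the crystal's centre (value of joint bridge between 0.5 and 0.95 rad and velocity of joint bridge between -0.05 and 0.05 rad/s and contact force between the fingers and tab above 1 N and distance between sample and crystal below 0.006 m); the arm keeps its last pose, push and grip.
It fails at once if another thing on the bench is moved by more than 25 mm (distance of any of tweezers, wash_bottle, pellet_die, vial0, vial1, mortar, wipes from where it was at the start of the episode above 0.025 m).
It fails at once if the sample disc is pushed off the middle of the crystal (not (distance between sample and crystal below 0.01 m)).
It fails at once if the bridge is thrown back past 1.2 rad (value of joint bridge above 1.2 rad).
It also fails if it takes over 35 s, if anything falls off the work surface, if the arm or the gripper's body presses on something with over 40 N, if the wrist force passes 120 N, or if a joint passes its speed limit or range.

### The arm

A 6-joint arm with a two-finger parallel gripper is mounted at the origin on the work surface. World frame = base frame: x ahead of the robot, y to its left, z up, the work surface at z = 0. Lengths are in mm, angles in rad, forces in N, time in s.
With the tool pointing down it reaches from about 350 to 875 mm from the base axis. Payload 4.2 kg.
Tool frame: the origin (TCP) lies between the finger pads; the fingertips stand 8 mm ahead of it and the grasp point (between the pads) lies 11 mm behind it; z points along the fingers, y is the line along which they close (so a half turn about z gives the same grasp; the last joint's range is limited). The gripper opens to 85 mm and grips with 20 to 120 N. Pads are 22 mm wide; open, the fingers measure 114 mm over their backs; the gripper's body (76 mm by 85 mm) begins 54 mm behind the grasp point. The pads swing forward as they close: fully open they stand 13 mm farther back than shut.
Start: joints at [-0.845, 0.385, 0.008, 0, -1.194, -0.259], TCP at [281.28, -558.104, 239.312] pointing down, gripper open.
Joint ranges: [-3.14, 3.14], [-1.21, 2.06], [-1.07, 1.41], [-3.16, 2.05], [-2.99, -0.16], [-3.1, 3.1]. Speed limits (rad/s): [2.79, 2.79, 3.14, 3.14, 3.14, 3.14].

### API

Orientations are given as a unit quaternion [x, y, z, w].
In Python, from bench import read_state, get_image, camera_params, job_done gives the robot as it stands.
- The arm moves only by the tool drive_tool, never from a script. Its argument "moves" is a list that holds one entry, the list of rows, each a list of 7 numbers: the shift along the tool's x, y, z in m, then the turn, a rotation vector about the tool's x, y, z in rad, then the closure in counts, from 0 (fully open) to 255 (shut). A call has 1 to 8 rows; each row shifts and turns the commanded pose from where the row before left it, along the tool's axes as they then stand; what a row does not reach is not made up. A row lasts 1/12 s, in which the tool goes at most 41.7 mm and 7.16 degrees, less where a joint would pass 70% of its speed; a pose out of reach is approached as far as the arm can. A call is refused whole if a number of a shift passes 0.0417 or a number of a turn 0.125, either way. A call with a gripper value outside its range is refused whole. The fingers move at their own pace and stop on an object; the grip force is fixed at half the most. Time passes only in rows, so rows that do not move let the fingers close. It gives the time, the measured TCP pose, the force and the opening at its end, in the units of the state.
- read_state(): the state, without advancing time (a new reading comes with each control period).
- get_image(name): name is "scene" or "top" or "wrist"; returns the picture (480x640x3 uint8, blue, green, red); there is no depth.
- camera_params(name): a dict with "mtx" (3x3 intrinsics, pixels), "extrinsics" (4x4, takes a point from camera to world coordinates). Camera axes: x right, y up, looking along -z (the intrinsics and any distortion apply to the point x, -y, -z); pixel columns grow to the right and rows downward; lengths in mm; the calibration is good to about 2 mm. A picture is of the moment at which its call begins: read the wrist's pose just before it. camera_params takes no time and is no camera call; for the wrist camera it gives the pose at the moment of the call.
- job_done(): hands the job in, once; it reports no verdict.
The state is a dict: "clock": time; "joints": joint angles; "joint_vel": joint speeds; "joint_efforts": joint torques, N m; "position": TCP position; "ee_rot": TCP orientation; "contact_force": force on the tool from outside, world axes, zero at the start; "wrist_torque": the same for the moment, N m; "gripper_width": finger opening in mm.
Only numpy, scipy, OpenCV 4.12 (cv2) and the standard library are available. Lean on these libraries where they do the work, as an engineer would, in place of code of your own. Each camera call takes 0.05 s, during which the arm holds its last target. There are 200 camera calls.

## Working session

There is one attempt and no reset: what is moved stays moved. The work goes in short steps, Python scripts to look and compute and a tool call to move; the robot and the scene stay as the last step left them, time stands still between calls to the robot, and variables do not carry over. Pictures are saved under pics/ and viewed, on a budget of 10 in all, crops included, one or two more only if the job needs it, and the job is handed in when it is done.

Besides the shell and the picture viewer there is one more tool, called after ">>>" as name([rows], argument=value, ...), one row to a line, values as JSON. drive_tool: Moves the arm, as the interface text tells. Its arguments: {"type":"object","properties":{"moves":{"type":"array"}},"required":["moves"]}

```bash
mkdir -p pics
python3 - <<'E'
from bench import *
import cv2
for n in("scene","top"):
    cv2.imwrite(f"pics/{n}0.png",get_image(n)); p=camera_params(n); print(n,p["mtx"],p["extrinsics"],p.keys())
print(read_state())
E
```

```text
scene [[505.08245158   0.         323.1286919 ]
 [  0.         505.08245158 232.2566493 ]
 [  0.           0.           1.        ]] [[-2.48960144e-01 -6.59166421e-01  7.09590358e-01  1.40219844e+03]
 [ 9.68298840e-01 -1.84836590e-01  1.68026163e-01  2.42739013e+02]
 [ 2.04010579e-02  7.28927338e-01  6.84287025e-01  9.32778799e+02]
 [ 0.00000000e+00  0.00000000e+00  0.00000000e+00  1.00000000e+00]] dict_keys(['mtx', 'extrinsics'])
top [[523.76724791   0.         315.47467939]
 [  0.         523.76724791 239.93094182]
 [  0.           0.           1.        ]] [[-2.15094471e-02  9.81967649e-01 -1.87821404e-01  2.73922078e+02]
 [-9.99758853e-01 -2.19577132e-02 -3.06162283e-04  2.27172847e+01]
 [-4.42476998e-03  1.87769526e-01  9.82203149e-01  1.54190365e+03]
 [ 0.00000000e+00  0.00000000e+00  0.00000000e+00  1.00000000e+00]] dict_keys(['mtx', 'extrinsics'])
{'clock': 0.1, 'joints': array([-8.45414106e-01,  3.85481061e-01,  6.79104751e-03, -3.86678461e-04,
       -1.19401089e+00, -2.58642710e-01]), 'joint_vel': array([ 0.00151137, -0.00152294,  0.00369367, -0.00162088, -0.0002456 ,
        0.00040651]), 'joint_efforts': array([-7.74627224e-04, -3.93319666e+01,  1.88929331e+01,  4.19787258e+00,
       -2.60412089e-03, -7.81985932e-06]), 'position': array([ 281.04629336, -557.69608107,  238.34846206]), 'ee_rot': array([-2.31187757e-01,  9.72908671e-01,  9.24227062e-04, -2.91469268e-04]), 'contact_force': array([-0.18595649, -0.60206602, -0.91226743]), 'wrist_torque': array([-0.01043247,  0.01660478, -0.00371373]), 'gripper_width': 85.16293166087654}
```

View pics/scene0.png

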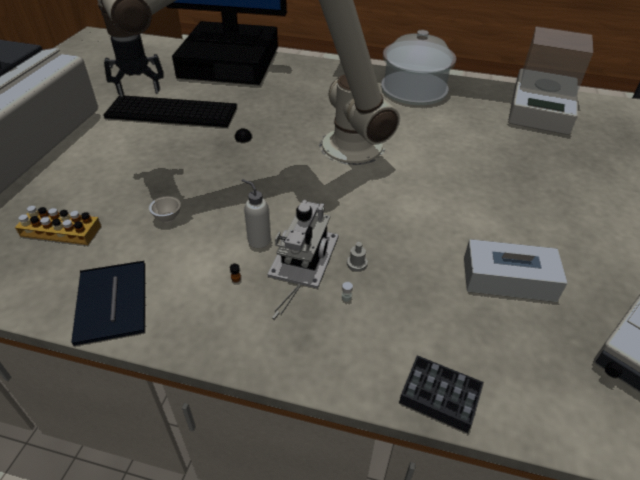

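View pics/top0.png

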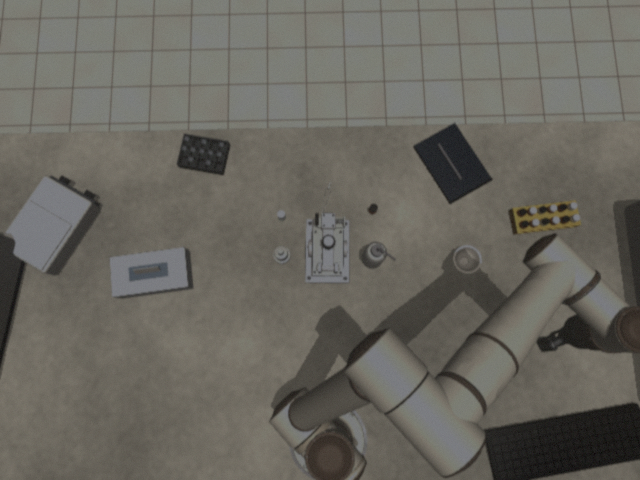

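The accessory is at about top-view pixel (327,250) with its free end up (+x). The tab is at about (319,218), on the +y side. The bottle is on the -y side, with the die and vial on the +y side. Next I'll enlarge both views.

Run:
```python
import cv2,numpy as np
t=cv2.imread("pics/top0.png")[200:300,275:375]; s=cv2.imread("pics/scene0.png")[190:290,255:355]
f=lambda i:cv2.convertScaleAbs(cv2.resize(i,(400,400),interpolation=cv2.INTER_CUBIC),alpha=1.8)
cv2.imwrite("pics/c1.png",np.hstack([f(t),f(s)]))
```

```text
(no output)
```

View pics/c1.png

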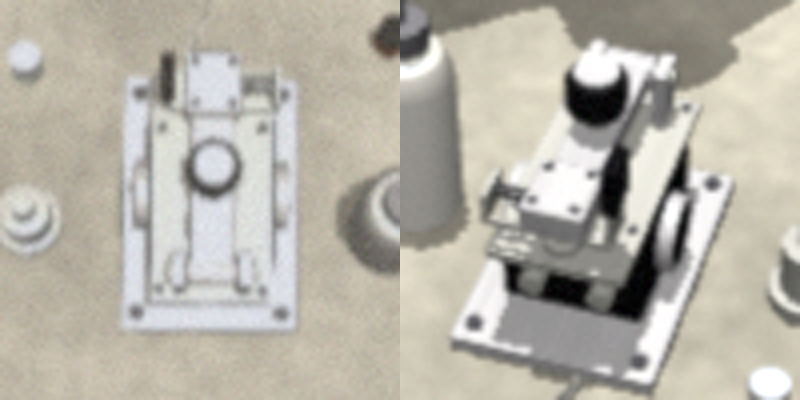

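The enlarged top view shows the base corners at crop (124,78), (297,80), (300,328) and (120,328). The head is at (214,80), the black tab at (167,77) and the knob at (214,165). In the scene view the tab is the dark strip right behind the head.

```bash
cat > h.py <<'E'
import numpy as np, cv2
from bench import *
def ray(n,u,v,z,cp=None):
    p=cp or camera_params(n);K=p["mtx"];E=p["extrinsics"]
    d=E[:3,:3]@np.array([(u-K[0,2])/K[0,0],-(v-K[1,2])/K[1,1],-1]);o=E[:3,3]
    return o+d*(z-o[2])/d[2]
def proj(n,P,cp=None):
    p=cp or camera_params(n);K=p["mtx"];E=p["extrinsics"]
    c=E[:3,:3].T@(np.asarray(P,float)-E[:3,3]);return np.array([K[0,0]*c[0]/-c[2]+K[0,2],K[1,1]*-c[1]/-c[2]+K[1,2]])
E
python3 - <<'E'
from h import *
np.set_printoptions(precision=1,suppress=True)
for n,u,v,z in [("c",124,78,12),("c",297,80,12),("c",300,328,12),("c",120,328,12),("head",214,80,128),("knob",214,162,165),("tab",167,77,160)]:
    print(n,ray("top",275+(u-1.5)/4,200+(v-1.5)/4,z))
for n,u,v,z in [("head",566-400,190,128),("knob",197,75,165),("cornerR",738-400,180,12),("cornerL",52,345,12),("cR2",250,385,12),("tab?",213,150,160)]:
    print("s",n,ray("scene",255+(u-1.5)/4,190+(v-1.5)/4,z))
for n,u,v in[("die",281,255),("bottle",374,252),("vial0",281,215),("vial1",373,209)]: print(n,ray("top",u,v,40))
E
```

```text
c [630.6  51.3  12. ]
c [626.1 -78.2  12. ]
c [440.  -74.1  12. ]
c [442.9  57.6  12. ]
head [600.7 -13.1 128. ]
knob [535.9 -10.7 165. ]
tab [596.1  19.5 160. ]
s head [600.3 -10.7 128. ]
s knob [539.2  -9.4 165. ]
s cornerR [444.8  59.8  12. ]
s cornerL [634.  -74.8  12. ]
s cR2 [632.8  49.5  12. ]
s tab? [593.8  15.6 160. ]
die [518.8 124.2  40. ]
bottle [ 521.6 -146.    40. ]
vial0 [638.2 123.2  40. ]
vial1 [ 650.2 -148.5   40. ]
```

>>> drive_tool([
  [[-0.0272,0.0186,-0.004,0,0,0,0],[-0.0272,0.0186,-0.004,0,0,0,0],[-0.0272,0.0186,-0.004,0,0,0,0],[-0.0272,0.0186,-0.004,0,0,0,0],[-0.0272,0.0186,-0.004,0,0,0,0],[-0.0272,0.0186,-0.004,0,0,0,0],[-0.0272,0.0186,-0.004,0,0,0,0],[-0.0272,0.0186,-0.004,0,0,0,0]],
])

```text
clock: 0.77
position: [408.9, -325.7, 271.2]
ee_rot: [-0.231, 0.973, 0.0, -0.0]
contact_force: [0.5, -0.2, 0.0]
gripper_width: 85.6
```

>>> drive_tool([
  [[-0.0272,0.0186,0,0,0,0,0],[-0.0272,0.0186,0,0,0,0,0],[-0.0272,0.0186,0,0,0,0,0],[-0.0272,0.0186,0,0,0,0,0],[-0.0272,0.0186,0,0,0,0,0],[-0.0272,0.0186,0,0,0,0,0],[-0.0272,0.0186,0,0,0,0,0],[-0.0272,0.0186,0,0,0,0,0]],
])

```text
clock: 1.43
position: [536.2, -94.9, 271.0]
ee_rot: [-0.231, 0.973, 0.0, -0.0]
contact_force: [0.4, -0.3, 0.9]
gripper_width: 85.8
```

>>> drive_tool([
  [[0,0,0,0,0,0.062,0],[0,0,0,0,0,0.062,0],[0,0,0,0,0,0.062,0],[0,0,0,0,0,0.062,0],[0,0,0,0,0,0.062,0],[0,0,0,0,0,0.062,0],[0,0,0,0,0,0.062,0],[0,0,0,0,0,0.062,0]],
])

```text
clock: 2.1
position: [535.6, -96.4, 270.7]
ee_rot: [0.016, 1.0, 0.0, -0.001]
contact_force: [0.7, -0.2, 0.4]
gripper_width: 85.3
```

```bash
cat >> h.py <<'E'
from scipy.spatial.transform import Rotation as R
def to(P,yaw=-0.03,tilt=0.):
    """tool-frame shift [mm] and rotvec from measured pose to TCP P, tool x = -acc x, tilted back by tilt"""
    s=read_state();C=R.from_quat(s["ee_rot"])
    T=R.from_euler("z",yaw)*R.from_euler("y",-tilt)*R.from_matrix(np.diag([-1.,1,-1]))
    print("t",round(s["clock"],2),"pos",s["position"].round(1),"F",s["contact_force"].round(1),"w",round(s["gripper_width"],1),"j",s["joints"].round(2))
    print("shift",(C.inv().apply(np.array(P)-s["position"])).round(1),"turn",(C.inv()*T).as_rotvec().round(3))
E
python3 - <<'E'
from h import *
to([600.5,19.3,200])
cv2.imwrite("pics/w1.png",get_image("wrist"))
E
```

```text
t 2.1 pos [535.6 -96.4 270.7] F [ 0.7 -0.2  0.4] w 85.3 j [ 0.12  0.23 -0.14 -0.   -1.21 -1.72]
shift [-61.2 117.7  70.7] turn [ 0.    -0.001 -0.002]
```

View pics/w1.png

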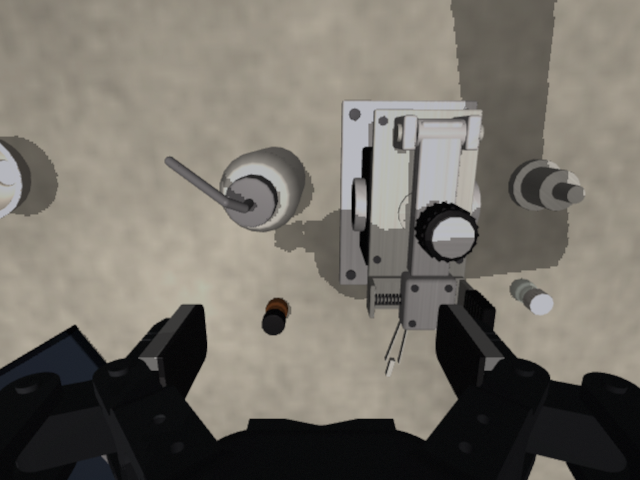

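The wrist view shows the head at (432,303) and the tab at about (480,300), partly hidden by the finger. I'll move over the tab and look again.

>>> drive_tool([
  [[-0.0153,0.0294,0.005,0,0,0,0],[-0.0153,0.0294,0.005,0,0,0,0],[-0.0153,0.0294,0.005,0,0,0,0],[-0.0153,0.0294,0.005,0,0,0,0],[0,0,0,0,0,0,0],[0,0,0,0,0,0,0]],
])

```text
clock: 2.65
position: [600.7, 20.7, 249.8]
ee_rot: [0.013, 1.0, -0.0, -0.001]
contact_force: [0.3, -0.3, 0.2]
gripper_width: 85.2
```

Run:
```python
from h import *
to([600.5,19.3,200])
p=camera_params("wrist")
cv2.imwrite("pics/w2.png",get_image("wrist"))
np.savez("w2.npz",**p)
A=lambda x,y,z: np.array([534.9,-10.8,0])+R.from_euler("z",-.03).apply([x,y,z])
for n,P in dict(head=(65,0,128),knob=(0,0,165),tabtop=(65,32,160),tabc1=(52,27,160),tabc2=(78,37,160),tabc3=(52,37,160)).items(): print(n,proj("wrist",A(*P),p).round(0))
```

```text
t 2.65 pos [600.7  20.7 249.8] F [ 0.3 -0.3  0.2] w 85.2 j [ 0.3   0.34 -0.04 -0.   -1.2  -1.9 ]
shift [-0.  -1.3 49.8] turn [-0.001 -0.003  0.004]
head [270. 236.]
knob [258. 139.]
tabtop [316. 250.]
tabc1 [308. 229.]
tabc2 [324. 270.]
tabc3 [325. 229.]
```

View pics/w2.png

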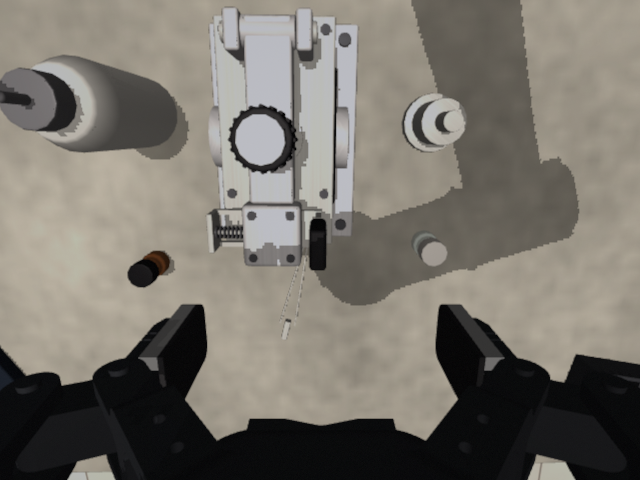

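The overlay predictions match the picture within about 4 px: tab at (318,245), head at (272,235), knob at (263,138). I'll descend to TCP z of about 140.

>>> drive_tool([
  [[0,0,0.025,0,0,0,0],[0,0,0.025,0,0,0,0],[0,0,0.025,0,0,0,0],[0,0,0.02,0,0,0,0],[0,0,0.0145,0,0,0,0],[0,0,0,0,0,0,0]],
])

```text
clock: 3.2
position: [597.9, 17.6, 138.7]
ee_rot: [0.015, 1.0, -0.001, -0.003]
contact_force: [-0.8, -0.3, -0.8]
gripper_width: 85.0
```

>>> drive_tool([
  [[0,0,0,0,0,0,255],[0,0,0,0,0,0,255],[0,0,0,0,0,0,255],[0,0,0,0,0,0,255],[0,0,0,0,0,0,255],[0,0,0,0,0,0,255],[0,0,0,0,0,0,255],[0,0,0,0,0,0,255]],
])

```text
clock: 3.87
position: [600.8, 18.5, 142.5]
ee_rot: [0.015, 1.0, -0.001, 0.0]
contact_force: [-0.4, -3.8, 2.6]
gripper_width: 9.0
```

Run:
```python
from h import *
to([600.5,20,140])
cv2.imwrite("pics/w3.png",get_image("wrist"))
```

```text
t 3.87 pos [600.8  18.5 142.5] F [-0.4 -3.8  2.6] w 9.0 j [ 0.3   0.43 -0.19  0.   -0.96 -1.9 ]
shift [0.3 1.5 2.5] turn [-0.001  0.     0.001]
```

View pics/w3.png

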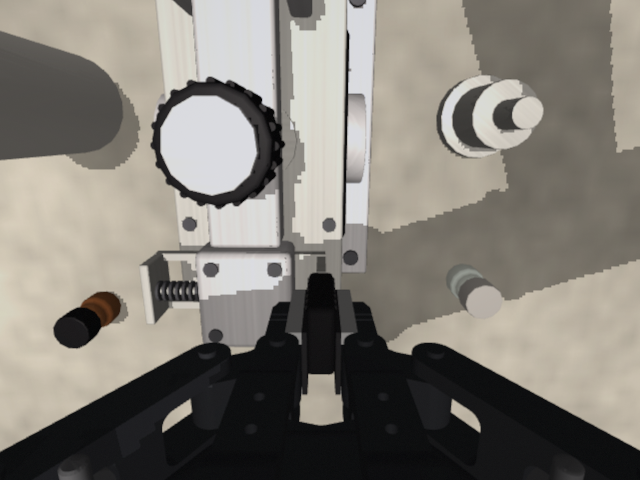

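The tab is gripped: opening 9 mm, pads around it at (320,320). Now I'll pull along +y.

>>> drive_tool([
  [[0,0.004,0,0,0,0,255],[0,0.004,0,0,0,0,255],[0,0.004,0,0,0,0,255],[0,0.0035,0,0,0,0,255],[0,0,0,0,0,0,255],[0,0,0,0,0,0,255],[0,0,0,0,0,0,255]],
])

```text
clock: 4.5
position: [601.1, 31.9, 142.4]
ee_rot: [0.015, 1.0, -0.002, -0.0]
contact_force: [0.4, -11.6, 3.6]
gripper_width: 8.9
```

Run:
```python
from h import *
to([600.5,35,140])
cv2.imwrite("pics/w4.png",get_image("wrist"))
```

```text
t 4.5 pos [601.1  31.9 142.4] F [  0.4 -11.6   3.6] w 8.9 j [ 0.32  0.43 -0.18  0.   -0.96 -1.93]
shift [0.7 3.1 2.4] turn [-0.004 -0.001  0.001]
```

View pics/w4.png

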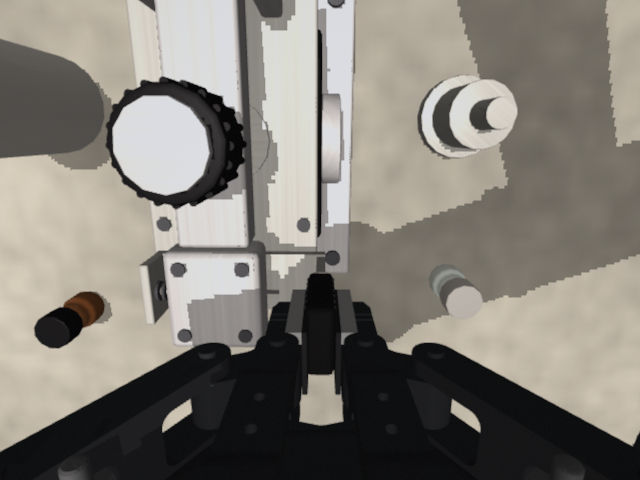

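The slide has travelled about 13 mm: the spring is compressed at (160,290) and the head moved from x=250 to 215 px relative to the tab. I'll pull a little more for margin.

>>> drive_tool([
  [[0,0.0015,0,0,0,0,255],[0,0.0015,0,0,0,0,255],[0,0,0,0,0,0,255],[0,0,0,0,0,0,255],[0,0,0,0,0,0,255]],
])

```text
clock: 4.97
position: [601.2, 34.5, 142.4]
ee_rot: [0.015, 1.0, -0.002, -0.0]
contact_force: [1.3, -13.0, 2.2]
gripper_width: 8.9
```

Pulled 16 mm at 13 N. Now the arc: tool x +1.63 mm, z −6.51 mm, turn −0.05 rad about y per row.

>>> drive_tool([
  [[0.0016,0,-0.0065,0,-0.05,0,255],[0.0016,0,-0.0065,0,-0.05,0,255],[0.0016,0,-0.0065,0,-0.05,0,255],[0.0016,0,-0.0065,0,-0.05,0,255],[0.0016,0,-0.0065,0,-0.05,0,255],[0,0,0,0,0,0,255]],
])

```text
clock: 5.47
position: [589.4, 35.5, 174.6]
ee_rot: [0.014, 0.992, -0.003, 0.126]
contact_force: [6.8, -14.2, -1.8]
gripper_width: 8.7
```

```bash
cat >> h.py <<'E'
def arc(th,r=(131.,29.4),y=24.3+23):
    H=np.array([534.9,-10.8,0])+R.from_euler("z",-.03).apply([-65,47.3,113])
    v=R.from_euler("z",-.03).apply(R.from_euler("y",-th).apply([r[0],0,r[1]]))
    to(H+v,tilt=th)
E
python3 -c "
from h import *
arc(0);arc(.25)"
```

```text
t 5.47 pos [589.4  35.5 174.6] F [  6.8 -14.2  -1.8] w 8.7 j [ 0.38  0.27 -0.42  0.17 -0.65 -2.11]
shift [-4.4 -0.5 34.4] turn [-0.002  0.254  0.001]
t 5.47 pos [589.4  35.5 174.6] F [  6.8 -14.2  -1.8] w 8.7 j [ 0.38  0.27 -0.42  0.17 -0.65 -2.11]
shift [-1.4 -0.6  1.1] turn [-0.002  0.004  0.001]
```

>>> drive_tool([
  [[0.0008,0,-0.0051,0,-0.04,0,255],[0.0008,0,-0.0051,0,-0.04,0,255],[0.0012,0,-0.0052,0,-0.04,0,255],[0.0012,0,-0.0052,0,-0.04,0,255],[0.0012,0,-0.0052,0,-0.04,0,255],[0,0,0,0,0,0,255]],
])

```text
clock: 5.97
position: [575.1, 35.5, 196.5]
ee_rot: [0.015, 0.975, -0.005, 0.223]
contact_force: [7.4, -13.8, -0.2]
gripper_width: 9.4
```

```bash
python3 -c "
from h import *
arc(.45);arc(.6)"
```

```text
t 5.97 pos [575.1  35.5 196.5] F [  7.4 -13.8  -0.2] w 9.4 j [ 0.4   0.16 -0.69  0.55 -0.36 -2.48]
shift [-1.2 -0.2  0.6] turn [-0.004  0.    -0.   ]
t 5.97 pos [575.1  35.5 196.5] F [  7.4 -13.8  -0.2] w 9.4 j [ 0.4   0.16 -0.69  0.55 -0.36 -2.48]
shift [  4.6  -0.2 -18.6] turn [-0.004 -0.15   0.   ]
```

Joint 5 is nearing its limit and joint 6 is heading toward its own. For the last ~0.2 rad I'll move along the arc without tilting further and let the tab pivot slightly in the pads.

>>> drive_tool([
  [[0.0009,0,-0.0034,0,0,0,255],[0.001,0,-0.0034,0,0,0,255],[0.0011,0,-0.0034,0,0,0,255],[0.0013,0,-0.0033,0,0,0,255],[0,0,0,0,0,0,255],[0,0,0,0,0,0,255]],
])

```text
clock: 6.47
position: [565.6, 35.5, 205.3]
ee_rot: [0.017, 0.975, -0.006, 0.221]
contact_force: [6.7, -13.7, -0.4]
gripper_width: 9.1
```

```bash
python3 -c "
from h import *
arc(.55)"
```

```text
t 6.47 pos [565.6  35.5 205.3] F [  6.7 -13.7  -0.4] w 9.1 j [ 0.41  0.13 -0.69  0.51 -0.39 -2.46]
shift [-2.3  0.1 -0.3] turn [-0.005 -0.104 -0.002]
```

>>> drive_tool([
  [[0.0014,0,-0.0033,0,0,0,255],[0.0015,0,-0.0033,0,0,0,255],[0.0016,0,-0.0032,0,0,0,255],[0.0017,0,-0.0032,0,0,0,255],[0.0018,0,-0.0031,0,0,0,255],[0,0,0,0,0,0,255],[0,0,0,0,0,0,255],[0,0,0,0,0,0,255]],
])

```text
clock: 7.13
position: [551.3, 36.0, 216.0]
ee_rot: [0.016, 0.975, -0.006, 0.221]
contact_force: [6.0, -13.8, -2.6]
gripper_width: 8.5
```

Run:
```python
from h import *
arc(.67)
a=get_image("wrist"); cv2.imwrite("pics/w5.png",a)
s=cv2.resize(get_image("scene")[160:290,240:400],None,fx=4,fy=4,interpolation=cv2.INTER_CUBIC)
cv2.imwrite("pics/s5.png",cv2.convertScaleAbs(s,alpha=1.6))
for th in(.45,.68):
    c,q=np.cos(th),np.sin(th)
    P=np.array([534.9,-10.8,113])+R.from_euler("z",-.03).apply([-65+130*c-15*q,0,130*q+15*c])
    print(th,"head in s5",(proj("scene",P)-[240,160])*4)
```

```text
t 7.13 pos [551.3  36.  216. ] F [  6.  -13.8  -2.6] w 8.5 j [ 0.43  0.1  -0.69  0.49 -0.43 -2.45]
shift [-4.6  0.1  0.7] turn [-0.006 -0.225 -0.002]
0.45 head in s5 [230.47305884 213.97251618]
0.68 head in s5 [240.40803483 161.59509158]
```

View pics/s5.png

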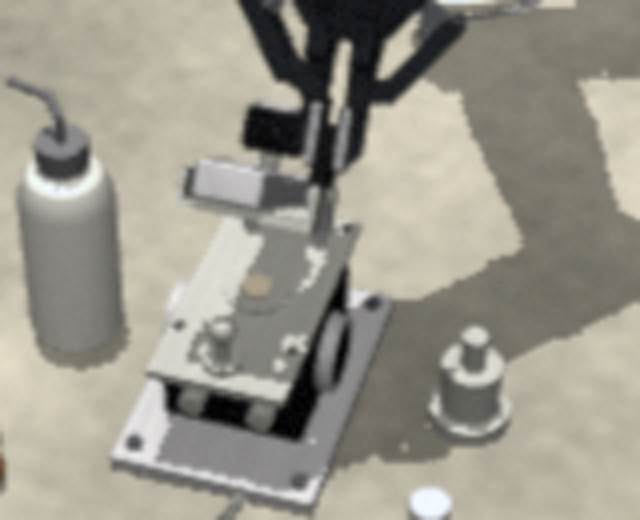

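View pics/w5.png

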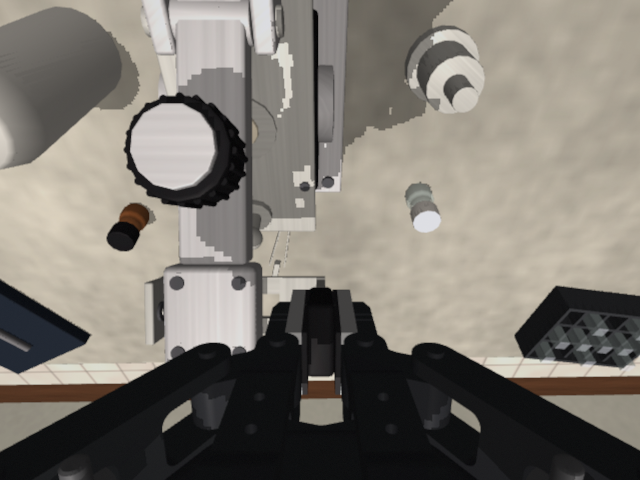

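The scene crop shows the bridge raised with the head's end face at about (230,183). The fingers are on the tab at (320,170). The tan sample disc lies on the crystal at (257,287). The bottle and die haven't moved. I'll check the angle and that everything is steady.

Run:
```python
from h import *
def pt(x,y,z,th):
    c,q=np.cos(th),np.sin(th)
    return np.array([534.9,-10.8,113])+R.from_euler("z",-.03).apply([-65+x*c-z*q,y,x*q+z*c])
for th in(.45,.55,.6,.65,.7):
    print(th,"end face top edge/ctr in s5",((proj("scene",pt(152,0,15,th))-[240,160])*4).round(),((proj("scene",pt(152,0,1,th))-[240,160])*4).round(),"knob",((proj("scene",pt(65,0,45,th))-[240,160])*4).round())
A=np.array([534.9,-10.8,87]);print("crystal",(proj("scene",A)-[240,160])*4)
s=read_state();print(s["clock"],s["position"],s["contact_force"],abs(s["joint_vel"]).max())
```

```text
0.45 end face top edge/ctr in s5 [219. 223.] [216. 247.] knob [269. 139.]
0.55 end face top edge/ctr in s5 [224. 196.] [220. 221.] knob [272. 128.]
0.6 end face top edge/ctr in s5 [226. 183.] [222. 208.] knob [274. 122.]
0.65 end face top edge/ctr in s5 [229. 169.] [224. 194.] knob [276. 116.]
0.7 end face top edge/ctr in s5 [232. 156.] [227. 181.] knob [278. 111.]
crystal [256.01045281 285.68437202]
7.2333 [551.31683616  35.976565   215.9689797 ] [  5.37336654 -13.96076271  -1.98987016] 0.002228157029570014
```

The picture puts the bridge at about 0.67 rad. The arm is still and the sample is centred on the crystal, so I'm handing in.

```bash
python3 -c "
from bench import *
print(job_done()); s=read_state(); print(s['clock'],s['position'],s['gripper_width'])"
```

```text
the job is handed in; nothing more can be done
None
the job is handed in; nothing more can be done
```

The clamp is open and the job is handed in, with the gripper still holding the tab and the bridge at about 0.67 rad (38°). I pulled the tab about 16 mm along +y (13 N spring force) with the bridge still closed. I then lifted the bridge along its hinge arc with the latch still pulled.

**Last checks, at 7.2 s:**
- **Bridge angle:** the scene picture and the arm's position agree on about 0.65–0.70 rad. There is no direct reading of the joint.
- **Grip and steadiness:** opening 8.5 mm with about 14 N sideways pull still on the tool. The fastest joint moved at 0.002 rad/s.
- **Sample disc:** seen at (257,287) px against a predicted crystal centre of (256,286), so it is still centred.
- **Other things on the bench:** the bottle and die look undisturbed. I only compared things by eye and measured no displacements. The mortar and wipes were outside the last pictures.

**Not as planned:**
- I stopped tilting the gripper at 0.45 rad because joint 5 and joint 6 were nearing their limits. The tab pivoted about 0.2 rad in the pads for the rest of the lift.
- A side force of about 6 N along x remained from a 1–2 mm error in my arc.

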